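# Release the safety stop and work the sample press

### The arm

A 6-joint arm with a two-finger parallel gripper is mounted at the origin on a cart in front of the work surface, level with it; the furniture and walls round the work are solid. World frame = base frame: x ahead of the robot, y to its left, z up, the work surface at z = 0. Lengths are in m, angles in rad, forces in N, time in s.
With the tool pointing down it reaches from about 0.275 to 0.85 m from the base axis. Payload 5.2 kg.
Tool frame: the origin (TCP) lies at the very end of the fingers, on their centre line; the grasp point (between the pads) lies 19 mm behind it; z points along the fingers, y is the line along which they close (so a half turn about z gives the same grasp; the last joint's range is limited). The gripper opens to 85 mm and grips with 20 to 120 N. Pads are 22 mm wide; open, the fingers measure 114 mm over their backs; the gripper's body (76 mm by 85 mm) begins 54 mm behind the grasp point. The pads swing forward as they close: fully open they stand 13 mm farther back than shut.
Start: joints at [-1.523, 0.259, 1.535, -0, 1.348, -0.203], TCP at [0.137, -0.533, 0.231] pointing down, gripper open.
Joint ranges: [-3.14, 3.14], [-0.91, 2.08], [0.19, 2.58], [-1.22, 4.36], [0.22, 2.71], [-3.12, 3.12]. Speed limits (rad/s): [2.57, 2.57, 3.14, 3.14, 3.14, 3.14].

### API

Orientations are given as a unit quaternion [x, y, z, w].
In Python, from bench import ctrl gives the robot as it stands. Calls block until the motion is done:
- ctrl.move_pose(position, orientation): joint-space move of the TCP to a pose.
- ctrl.movel(position, max_speed=0.15, rotation=None, stop_force=None): straight line of the TCP; rotation=None keeps the orientation; max_speed is the mean speed in m/s. With stop_force (N) it stops when the force on the tool has changed by that much, and returns True; else False.
- ctrl.movej(angles): joint-space move.
- ctrl.let_go() and ctrl.grasp(f_grip=None): open the fingers fully, or close them until they stop; f_grip is the grip in N (None keeps the last).
- ctrl.sleep(seconds).
- ctrl.ik(position, orientation): joint angles nearest the present ones, or None.
- ctrl.capture(name): name is "side" or "top" or "wrist"; returns the picture (480x640x3 uint8, blue, green, red); there is no depth.
- ctrl.camera_model(name): a dict with "fx", "fy", "cx", "cy" (pixels), "extrinsics" (4x4, takes a point from camera to world coordinates); the wrist camera has in their place "hand_eye" (4x4, takes a point from camera to tool coordinates, whose origin is the TCP and whose axes are the flange's). Camera axes: x right, y down, z forward; pixel columns grow to the right and rows downward; lengths in m; the calibration is good to about 2 mm. A picture is of the moment at which its call begins: read the wrist's pose just before it. camera_model takes no time and is no camera call.
A pose or a line that the arm cannot do raises ctrl.IKError and nothing moves.
- ctrl.finish_job(): hands the job in; it is judged then, once.
Readings, each from a call of its own:
- ctrl.read_t(): time.
- ctrl.read_joint_pos(): joint angles.
- ctrl.read_dq(): joint speeds.
- ctrl.read_effort(): joint torques, N m.
- ctrl.read_position(): TCP position.
- ctrl.read_eef_rot(): TCP orientation.
- ctrl.read_force(): force on the tool from outside, world axes, zero at the start.
- ctrl.read_moment(): the same for the moment, N m.
- ctrl.read_finger_gap(): opening from 0.0 (shut) to 1.0 (fully open).
- ctrl.read_grasp_force(): force on a finger pad.
Only numpy, scipy, OpenCV 4.12 (cv2) and the standard library are available. Lean on these libraries where they do the work, as an engineer would, in place of code of your own. Each camera call takes 0.05 s, during which the arm holds its last target. There are 200 camera calls.

### The job

Work the hand-lever sample press: first slide its safety stop out to the left by the upright knob, as far as it goes, so that it is clear of the ram; then pull the lever down towards you to its end, so that the ram presses the plunger into the die. Leave the stop out and the lever down, let go, and do not shove or knock the loose things around the press.

Things in the scene. Friction and masses are not known exactly. Their poses are not given: they have to be found in the camera images.
- press: Grey C-shaped hand press, fixed to the bench: base plate, rear column, overhanging head. Origin on the bench under the ram axis; x points from its open front back to the column, y to its left as seen from the robot, z up; turned by up to 0.3 rad. In its frame (mm): base x -100..110, y -85..85, 16 high; column x 48..102, y -43..43, z 16..195; head x -50..105, y -43..43, z 185..243.
- head_edge (a point): Middle of the lower front edge of the press's overhanging head (x -50, y 0, z 185 in the press frame), straight above the safety stop's knob. A gripper coming straight down on the knob strikes the head; one tilted some 30 to 45 degrees (wrist leaning back to the robot, fingers pointing forward and down) passes in front of it.
- ram_foot (a point): Centre of the underside of the ram's round steel foot (36 across), at z 82 in the press frame when the lever is up; moves straight down with the lever. Under it stand the die and its plunger (26 across, top at z 60).
- stop_knob (a point): Grip point of the safety stop, on the axis of its upright round black knob: 16 in diameter, z 78 to 128 in the press frame; this point is at z 105, x -50, and y = the value of joint stop. The knob stands on the stop's steel plate (36 wide in y, z 64..78, x -62..14), which lies between the ram's foot and the plunger. Slides to the press's left (its +y).
- stop (a joint): Slide of the safety stop along the press's y axis, m: 0 fully in (under the ram), 0.058 at its end on the left, where the ram is free. Starts at 0 to 0.006. Moves with about 2 N and stays where it is left. While it is less than about 0.036 the ram's foot meets the plate and the lever stops at about 0.13 rad.
- lever (a joint): Hinge of the lever, rad: 0 fully up (lever arm 50 degrees above level, leaning towards the robot), 1.0 at its end, fully down (about 7 degrees below level, pointing to the robot). Starts at 0 to 0.08. It takes about 3 to 6 N at the grip, and stays where it is left. It drives the ram down 31 mm per rad.
- lever_grip (a point): Middle of the lever's grip: a round black bar 15 in diameter and 70 long, parallel to the press's y axis, at the end of the lever arm on the right of the head, 120 from the hinge axis. It is free from above; the wall shelf overhangs only the rear of the bench.
- lever_hinge (a point): Point on the lever's hinge axis (which runs along the press's y axis) level in y with the middle of the grip: at x -10, y -102, z 205 in the press frame.
- plunger (a joint): Travel of the plunger into the die, m: 0 up, about 0.009 when the lever is fully down.
- petri: Bystander: clear covered petri dish, 63 across, 14 high, loose in front of the press. Origin: centre of its underside.
- beaker: Bystander: clear glass beaker, 78 across, 91 high, loose at the right of the press. Origin: centre of its underside.
- tape_roll: Bystander: tape roll lying flat, 68 across, 24 high, loose in front of the press. Origin: centre of its underside.
- bung: Bystander: dark rubber bung, 33 across, 26 high, loose at the left of the press. Origin: centre of its underside.

How it is judged:
On the way, in this order (a step that is already met when the one before it is completed fails the run):
1. the safety stop is slid out to the left, clear of the ram, while the lever is still up (value of joint stop above 0.045 m and value of joint lever below 0.2 rad), for 0.2 s.
2. the lever is pulled down to its end and the plunger is pressed into the die, with the stop out (value of joint lever above 0.92 rad and value of joint plunger above 0.005 m and value of joint stop above 0.045 m), for 0.2 s.
At the end, for the whole second after the job is handed in: The safety stop is out (joint over 0.045 of 0.058 m), the lever is down (over 0.92 of 1.0 rad), the plunger is pressed in by over 5 mm, and all are at rest (all of step 2 and velocity of joint lever between -0.05 and 0.05 rad/s and velocity of joint stop between -0.02 and 0.02 m/s); the robot touches nothing.
It fails at once if a loose bystander (petri dish, beaker, tape roll or rubber bung) is shoved more than 30 mm or tipped over (distance of any of petri, beaker, tape_roll, bung from where it was at the start of the episode above 0.03 m or angle between any of petri, beaker, tape_roll, bung's own z axis and vertical above 0.6 rad).
It also fails if it takes over 48 s, if anything falls off the work surface, if the arm or the gripper's body presses on something with over 40 N, if the wrist force passes 120 N, or if a joint passes its speed limit or range.

## Working session

There is one attempt and no reset: what is moved stays moved. The work goes in short steps, each a Python script; the robot and the scene stay as the last script left them, time stands still between calls to the robot, and variables do not carry over. Pictures are saved under pics/ and viewed, at most 10 in all, crops included, and the job is handed in when it is done.

```bash
mkdir -p pics; ls
python3 - <<'E'
from bench import ctrl
import cv2,numpy as np
np.set_printoptions(precision=4,suppress=True)
for n in("top","side"):
    cv2.imwrite(f"pics/{n}0.png",ctrl.capture(n)); print(ctrl.camera_model(n))
print(ctrl.camera_model("wrist"), ctrl.read_t(), ctrl.read_eef_rot())
E
```

```text
pics
{'fx': 480.91983123062175, 'fy': 480.91983123062175, 'cx': 321.9256715502145, 'cy': 236.06181505450647, 'extrinsics': array([[-0.0241, -0.989 ,  0.1457,  0.4512],
       [-0.999 ,  0.0292,  0.033 ,  0.0002],
       [-0.0369, -0.1448, -0.9888,  1.1538],
       [ 0.    ,  0.    ,  0.    ,  1.    ]])}
{'fx': 509.2869846970508, 'fy': 509.2869846970508, 'cx': 319.7694063411356, 'cy': 238.37700928534576, 'extrinsics': array([[-0.9447, -0.1247,  0.3032,  0.2633],
       [-0.3278,  0.3459, -0.8792,  0.9064],
       [ 0.0047, -0.9299, -0.3677,  0.5491],
       [ 0.    ,  0.    ,  0.    ,  1.    ]])}
{'fx': 372.08358801087184, 'fy': 372.08358801087184, 'cx': 314.6671355671205, 'cy': 242.23938343977147, 'hand_eye': array([[-0.0004, -0.9548, -0.2971,  0.0757],
       [ 1.    , -0.0004, -0.0001,  0.0009],
       [-0.0001, -0.2971,  0.9548, -0.1425],
       [ 0.    ,  0.    ,  0.    ,  1.    ]])} 0.1 [ 0.9921  0.1251  0.0001 -0.0008]
```

View pics/top0.png

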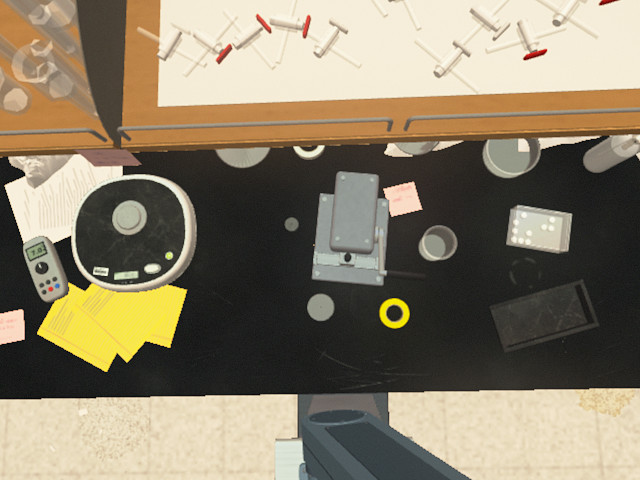

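View pics/side0.png

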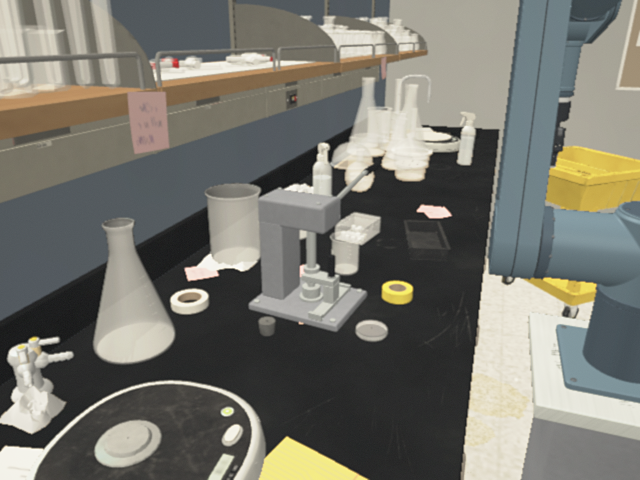

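The top view shows the press at about (350,240), with the knob at (347,258), the lever grip at about (388–425,273), the petri dish at (320,307), the tape at (394,313), the beaker at (437,243) and the bung at (291,224). The side view agrees. I'll zoom in to get the press corners.

Run:
```python
import cv2,numpy as np
a=cv2.imread("pics/top0.png")[160:310,285:485]
cv2.imwrite("pics/topz.png",cv2.convertScaleAbs(cv2.resize(a,(800,600),interpolation=cv2.INTER_CUBIC),alpha=1.3,beta=20))
```

```text
(no output)
```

View pics/topz.png

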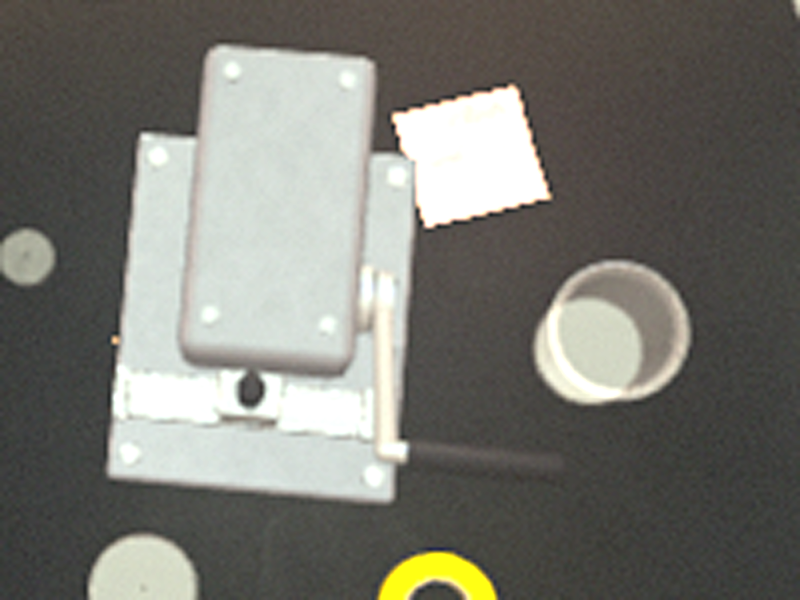

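The zoom shows the base's top corners at crop (140,134), (413,155), (109,477) and (393,502). The knob top is at (251,385) and the grip bar runs from (405,453) to (562,463). I'll fit the press frame and cross-check it against the knob and grip.

```bash
cat > h.py <<'E'
import cv2,numpy as np
from bench import ctrl
from scipy.spatial.transform import Rotation as R
np.set_printoptions(precision=4,suppress=True)
def ray(m,uv,z,T=None):
    T=m["extrinsics"] if T is None else T
    d=T[:3,:3]@[(uv[0]-m["cx"])/m["fx"],(uv[1]-m["cy"])/m["fy"],1]
    return T[:3,3]+d*(z-T[2,3])/d[2]
E
python3 - <<'E'
from h import *
m=ctrl.camera_model("top")
px=lambda U,V:((U+.5)/4-.5+285,(V+.5)/4-.5+160)
W=np.array([ray(m,px(*p),.016)[:2] for p in[(140,134),(413,155),(109,477),(393,502)]])
P=np.array([[.11,.085],[.11,-.085],[-.1,.085],[-.1,-.085]])
c=W.mean(0);a=P-P.mean(0);b=W-c
yaw=np.arctan2((a[:,0]*b[:,1]-a[:,1]*b[:,0]).sum(),(a*b).sum())
Rz=np.array([[np.cos(yaw),-np.sin(yaw)],[np.sin(yaw),np.cos(yaw)]])
o=c-Rz@P.mean(0)
print("o",o,"yaw",yaw,"res",W-(P@Rz.T+o))
tp=lambda U,V,z:np.r_[Rz.T@(ray(m,px(U,V),z)[:2]-o),z]
# head top corners at z .243
print("head",[tp(*p,.243) for p in[(208,45),(375,57),(183,360),(352,372)]])
print("knob",tp(251,383,.128))
for l in(0,.08):
    th=np.radians(50)-l; z=.205+.12*np.sin(th)
    print("grip",l,-.01-.12*np.cos(th),tp(405,453,z),tp(562,463,z))
for n,(u,v),z in[("petri",(320,307),.014),("tape",(394.5,313),.024),("beaker rim",(440,242),.091),("bung",(291.5,224),.026)]:
    w=ray(m,(u,v),z)[:2];print(n,w,Rz.T@(w-o))
E
```

```text
o [ 0.6064 -0.0293] yaw -0.10839239770362293 res [[-0.0008 -0.0021]
 [-0.0008  0.0028]
 [ 0.0011 -0.0016]
 [ 0.0005  0.0009]]
head [array([0.103 , 0.0395, 0.243 ]), array([ 0.103 , -0.0419,  0.243 ]), array([-0.0522,  0.039 ,  0.243 ]), array([-0.0515, -0.0414,  0.243 ])]
knob [-0.0483  0.0051  0.128 ]
grip 0 -0.08713451316238471 [-0.0919 -0.0641  0.2969] [-0.0907 -0.1332  0.2969]
grip 0.08 -0.09423399920372354 [-0.0914 -0.0646  0.2905] [-0.0902 -0.1343  0.2905]
petri [0.4511 0.0469] [-0.1627  0.0589]
tape [ 0.4332 -0.1253] [-0.1618 -0.1142]
beaker rim [ 0.5868 -0.2251] [ 0.0017 -0.1968]
bung [0.6486 0.1098] [0.0269 0.1428]
```

The fit agrees with the given sizes to within about 2 mm: head x −52..103, knob x −48 with stop ≈ 5 mm, grip at r ≈ 120 with lever ≈ 0.04. Next I'll check IK for the planned poses.

```bash
cat >> h.py <<'E'
RP=R.from_euler("z",-0.1084); O=np.array([.6064,-.0293,0])
def w(p): return RP.apply(p)+O
def pose(g,t,ysign,ax):
    """grasp point g (press frame), tilt t; ax: tool-y axis 'x' or 'y' of the press -> TCP pos, quat"""
    z=np.array([np.sin(t),0,-np.cos(t)])
    y=ysign*(np.array([0,1.,0]) if ax=="y" else np.array([np.cos(t),0,np.sin(t)]))
    q=RP*R.from_matrix(np.c_[np.cross(y,z),y,z])
    return w(np.array(g)+.019*z),q.as_quat()
def bar(l): # grip centre in press frame
    a=np.radians(50)-l
    return np.array([-.01-.12*np.cos(a),-.102,.205+.12*np.sin(a)])
E
python3 - <<'E'
from h import *
k=np.array([-.05,.004,.105])
for t in(40,45):
  t=np.radians(t);d=np.array([np.sin(t),0,-np.cos(t)])
  for s in(1,-1):
    for b in(.12,0):
      p=pose(k-b*d,t,s,"y");print("knob",np.degrees(t),s,b,p[0],ctrl.ik(*p))
    p=pose(k+[0,.06,0],t,s,"y");print(" end",ctrl.ik(*p))
for s in(1,-1):
  for b in(bar(.04)+[0,0,.12],bar(.04),bar(1.0)):
    p=pose(b,0,s,"x");print("lever",s,p[0],ctrl.ik(*p))
for s in (1,-1):
  print("via",ctrl.ik([.33,-.03,.38],pose(k,np.radians(30),s,"y")[1]))
E
```

```text
knob 40.0 1 0.12 [ 0.4926 -0.0129  0.1824] [-0.3847 -0.127   2.3231  0.5948  0.3183 -2.3558]
knob 40.0 1 0 [ 0.5693 -0.0212  0.0904] None
 end None
knob 40.0 -1 0.12 [ 0.4926 -0.0129  0.1824] [-0.3847 -0.127   2.3231  0.5948  0.3183  0.7857]
knob 40.0 -1 0 [ 0.5693 -0.0212  0.0904] None
 end None
knob 45.0 1 0.12 [ 0.4861 -0.0122  0.1764] [-0.4223 -0.1358  2.4203  1.1631  0.2402 -2.9488]
knob 45.0 1 0 [ 0.5705 -0.0214  0.0916] [-0.334   0.2562  2.3477  2.5388  0.2827  1.994 ]
 end [-0.1409  0.2725  2.318   3.0427  0.2351  1.644 ]
knob 45.0 -1 0.12 [ 0.4861 -0.0122  0.1764] [-0.4223 -0.1358  2.4203  1.1631  0.2402  0.1928]
knob 45.0 -1 0 [ 0.5705 -0.0214  0.0916] [-0.334   0.2562  2.3477  2.5388  0.2827 -1.1476]
 end [-0.1409  0.2725  2.318   3.0427  0.2351 -1.4976]
lever 1 [ 0.5051 -0.1209  0.3948] [-0.4499  0.1452  1.2887 -0.      1.7077 -0.3415]
lever 1 [ 0.5051 -0.1209  0.2748] [-0.4499  0.1769  1.5333 -0.      1.4314 -0.3415]
lever 1 [ 0.4671 -0.1167  0.1708] [-0.4771  0.1881  1.7838 -0.      1.1697 -0.3687]
lever -1 [ 0.5051 -0.1209  0.3948] [-0.4499  0.1452  1.2887 -0.      1.7077  2.8001]
lever -1 [ 0.5051 -0.1209  0.2748] [-0.4499  0.1769  1.5333 -0.      1.4314  2.8001]
lever -1 [ 0.4671 -0.1167  0.1708] [-0.4771  0.1881  1.7838 -0.      1.1697  2.7729]
via [-0.8712 -0.6445  1.9868  0.3573  1.4143 -2.3204]
via [-0.8712 -0.6445  1.9868  0.3573  1.4143  0.8212]
```

The wrist sits near its singularity (j5 ≈ 0.25) at these tilts. I'll sweep tilt and approach azimuth for a comfortable branch.

```bash
cat > k.py <<'E'
from h import *
def kp(g,tilt,az,s):
    z=R.from_euler("z",az).apply([np.sin(tilt),0,-np.cos(tilt)])
    y=s*R.from_euler("z",az).apply([0,1.,0])
    q=RP*R.from_matrix(np.c_[np.cross(y,z),y,z])
    return w(np.array(g)+.019*z),q.as_quat(),z
E
python3 - <<'E'
from k import *
k=np.array([-.053,.004,.105])
for t in(30,33,36,40,45,50,55,60):
  for az in(-.5,-.25,0,.25,.5):
    z=kp(k,np.radians(t),az,1)[2]
    q=[ctrl.ik(*kp(g,np.radians(t),az,-1)[:2]) for g in(k-.1*z,k-.05*z,k,k+[0,.03,0],k+[0,.06,0])]
    if all(x is not None for x in q):
        q=np.array(q); print(t,az,"min j5 %.2f"%q[:,4].min(),"jump",abs(np.diff(q,axis=0)).max(0),q[2])
E
```

```text
30 -0.5 min j5 0.42 jump [0.0724 0.1032 0.0263 0.1076 0.1157 0.0967] [-0.0838  0.2766  2.0672 -0.6675  0.4165  2.66  ]
30 -0.25 min j5 0.28 jump [0.0775 0.1171 0.0211 0.109  0.1247 0.1711] [-0.1829  0.2403  2.1227 -0.3265  0.2756  2.0381]
30 0 min j5 0.25 jump [0.0795 0.1245 0.0146 0.1557 0.13   0.2191] [-0.2937  0.2227  2.1487  0.3527  0.2699  1.0689]
30 0.25 min j5 0.34 jump [0.0783 0.1225 0.0104 0.1263 0.1282 0.1314] [-0.3985  0.2274  2.1418  0.7132  0.4039  0.4199]
30 0.5 min j5 0.50 jump [0.0741 0.1119 0.0157 0.0997 0.1251 0.081 ] [-0.4814  0.2534  2.1028  0.7828  0.5743  0.0734]
33 -0.5 min j5 0.38 jump [0.0742 0.1062 0.028  0.1509 0.1123 0.1377] [-0.0649  0.2788  2.0995 -0.859   0.3811  2.8618]
33 0.25 min j5 0.29 jump [0.0814 0.1291 0.0105 0.1793 0.1276 0.163 ] [-0.4199  0.2244  2.1833  0.9231  0.3721  0.1967]
33 0.5 min j5 0.48 jump [0.0762 0.1163 0.0107 0.1221 0.1253 0.0992] [-0.5115  0.2533  2.1394  0.9225  0.5663 -0.0846]
36 0.25 min j5 0.26 jump [0.0846 0.1361 0.0172 0.2363 0.124  0.2161] [-0.4421  0.2255  2.2242  1.167   0.36   -0.0625]
36 0.5 min j5 0.48 jump [0.0783 0
[... 926 characters left out ...]
5 0.67 jump [0.1316 0.1294 0.0361 0.1856 0.1011 0.1211] [-0.6895  0.3363  2.3262  1.6055  0.7429 -0.9256]
55 -0.25 min j5 0.49 jump [0.1026 0.1456 0.0565 0.1757 0.0803 0.1483] [-0.1167  0.3788  2.4153  3.4825  0.6264 -1.7102]
55 0.25 min j5 0.70 jump [0.1632 0.1747 0.069  0.29   0.0354 0.1975] [-0.5983  0.3656  2.4601  2.1939  0.7479 -1.2577]
55 0.5 min j5 0.79 jump [0.1517 0.1251 0.0458 0.1969 0.0843 0.1069] [-0.7404  0.3929  2.3712  1.7208  0.848  -1.1098]
60 -0.25 min j5 0.73 jump [0.1073 0.1309 0.0687 0.1351 0.0636 0.073 ] [-0.1029  0.4573  2.4591  3.4426  0.8306 -1.6473]
60 0.5 min j5 0.93 jump [0.1705 0.1129 0.055  0.2034 0.0624 0.0841] [-0.7884  0.4652  2.4095  1.7995  0.9652 -1.2697]
```

Run:
```python
from k import *
k=np.array([-.053,.004,.105]);T,AZ=np.radians(45),.28
_,q,z=kp(k,T,AZ,1)
pre=kp(k-.10*z,T,AZ,1)
v=ctrl.ik([.22,-.30,.36],q); print("via",v)
print("pre",ctrl.ik(*pre[:2]))
for a in (k-.05*z,k,k+[0,.03,0],k+[0,.06,0]): print(ctrl.ik(*kp(a,T,AZ,1)[:2]))
if v is None: raise SystemExit
ctrl.movej(v)
ctrl.move_pose(pre[0],pre[1])
print(ctrl.read_t(),ctrl.read_position(),pre[0],ctrl.read_force(),ctrl.read_joint_pos())
cv2.imwrite("pics/pre.png",np.hstack([cv2.resize(ctrl.capture(n),(400,300)) for n in("wrist","side")]))
cv2.imwrite("pics/pre_w.png",ctrl.capture("wrist"))
```

```text
via [-1.9769 -0.153   1.9134  0.6575  1.8193  2.5845]
pre [-0.7182 -0.0436  2.3965  1.2412  0.6195  2.8219]
[-0.6147  0.1149  2.3754  1.5081  0.5252  2.5977]
[-0.5318  0.2621  2.337   1.7793  0.4864  2.3664]
[-0.4407  0.2609  2.3391  1.8834  0.4413  2.3373]
[-0.3468  0.2632  2.3349  1.9993  0.3954  2.2985]
4.0667 [ 0.4984 -0.0305  0.1629] [ 0.4977 -0.0294  0.1623] [-0.5157 -0.3772  0.973 ] [-0.7193 -0.0436  2.3949  1.2411  0.6198  2.8218]
```

View pics/pre.png

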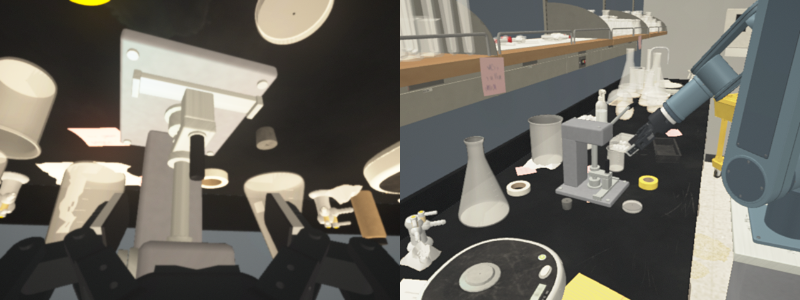

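The wrist view is upside down because the camera is under the hand. It shows the black knob at about (197,157), midway between the open fingers, and the side view shows the hand in front of the head and clear of the lever. I'll go in, grip and slide.

Run:
```python
from k import *
k=np.array([-.053,.004,.105]);T,AZ=np.radians(45),.28
p,q,z=kp(k,T,AZ,1)
print("hit",ctrl.movel(p,max_speed=.06,stop_force=10),ctrl.read_position()-p,ctrl.read_force())
ctrl.grasp(30)
print("gap",ctrl.read_finger_gap(),ctrl.read_grasp_force(),ctrl.read_force())
if .1<ctrl.read_finger_gap()<.3:
    print("end",ctrl.movel(kp(k+[0,.060,0],T,AZ,1)[0],max_speed=.04,stop_force=15))
    print("moved",RP.inv().apply(ctrl.read_position()-p),ctrl.read_force(),ctrl.read_t())
cv2.imwrite("pics/slid.png",ctrl.capture("top")[160:310,285:485].repeat(3,0).repeat(3,1))
```

```text
hit False [-0.0001 -0.0001  0.0002] [0.1393 0.355  0.1323]
gap 0.17607107671074462 29.717479348182678 [-0.1058 -0.4133  2.4441]
end True
moved [0.0006 0.0523 0.0001] [-2.6994 -4.653   4.978 ] 7.9
```

View pics/slid.png

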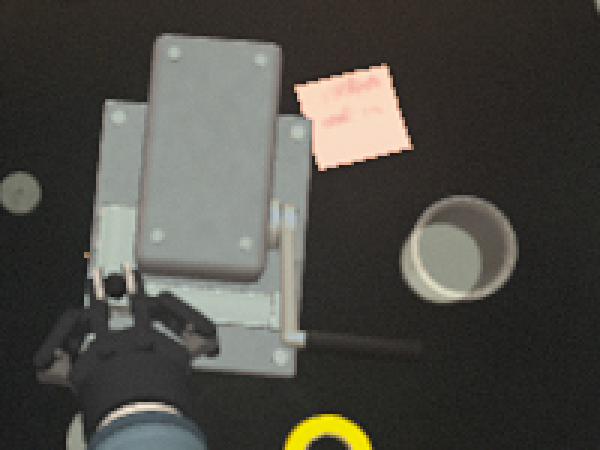

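The knob is now at crop (115,284), about 52 mm to the left. With the 5 mm start that puts the stop at ≈57 mm, which is its end, and the lever is still up. I'll release, back out and go above the lever grip.

Run:
```python
from k import *
k=np.array([-.053,.0563,.105]);T,AZ=np.radians(45),.28
ctrl.let_go()
p,q,z=kp(k,T,AZ,1); z=RP.apply(z)
ctrl.movel(ctrl.read_position()-.1*z,max_speed=.1)
up=pose(bar(.04)+[0,0,.10],0,-1,"x")
v=ctrl.ik([.36,-.08,.43],up[1]); print(v)
ctrl.movej(v)
ctrl.move_pose(*up)
print(ctrl.read_t(),ctrl.read_position(),up[0],ctrl.read_force(),ctrl.read_joint_pos())
cv2.imwrite("pics/lev.png",np.hstack([cv2.resize(ctrl.capture("wrist"),(400,300)),cv2.resize(ctrl.capture("top")[130:355,250:550],(400,300))]))
```

```text
[-0.5238 -0.1447  1.4967 -0.      1.7896  2.7262]
11.6833 [ 0.5045 -0.1204  0.3739] [ 0.5051 -0.1209  0.3748] [-0.6886 -0.1439  0.3311] [-0.4497  0.1467  1.3354  0.0003  1.6624  2.7999]
```

View pics/lev.png

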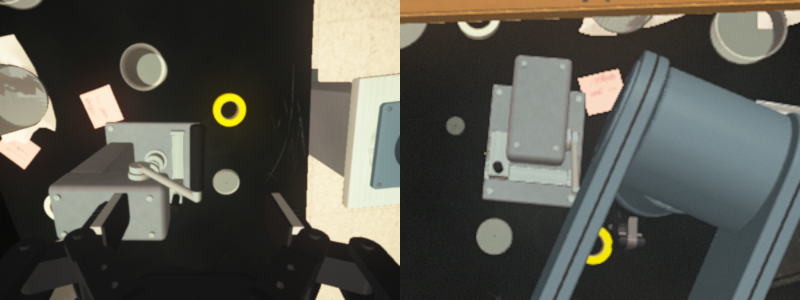

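The top view shows the knob still out at (497,168). In the wrist view the lever arm's end is at about (195,197), midway between the fingertips (about 115 and 285). I'll descend, grip and pull along the arc.

Run:
```python
from k import *
p=pose(bar(.04),0,-1,"x")[0]
print("hit",ctrl.movel(p,max_speed=.08,stop_force=10),ctrl.read_position()-p)
ctrl.grasp(25)
print("gap",ctrl.read_finger_gap(),ctrl.read_grasp_force(),ctrl.read_force())
if .1<ctrl.read_finger_gap()<.3:
    for l in(.2,.36,.52,.68,.84,1.0,1.03):
        h=ctrl.movel(pose(bar(l),0,-1,"x")[0],max_speed=.06,stop_force=40)
        print(l,h,ctrl.read_force(),ctrl.read_finger_gap())
        if h: break
print(ctrl.read_position()-pose(bar(1.0),0,-1,"x")[0],ctrl.read_t())
cv2.imwrite("pics/down.png",np.hstack([cv2.resize(ctrl.capture("wrist"),(400,300)),cv2.resize(ctrl.capture("side")[150:350,220:487],(400,300))]))
```

```text
hit False [ 0.0003 -0.0001  0.0006]
gap 0.16245408874654088 24.791731238365173 [-6.0655 -0.1677  4.5473]
0.2 False [-3.8911  0.3612  3.2647] 0.16639353094662745
0.36 False [-1.6243  1.0364 -0.5295] 0.16560038565886856
0.52 False [-0.5559  2.3195 -2.736 ] 0.16116022961991744
0.68 False [ 0.6913  2.0898 -4.2425] 0.1604024575983085
0.84 False [-1.6528  3.5247 -3.0079] 0.16456463431992524
1.0 False [-3.2997  3.7333 -2.8383] 0.1643085208020022
1.03 False [-4.7305  3.6876 -1.533 ] 0.16491277993038625
[-0.001   0.0004 -0.004 ] 16.875
```

View pics/down.png

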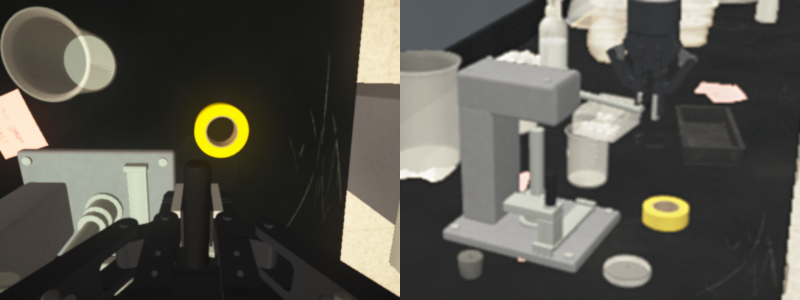

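The side view shows the lever arm slightly below level with the grip in the fingers, and the stop out. The forces show no clear end contact, so I'll press further down until they rise.

Run:
```python
from k import *
p=ctrl.read_position()
for i in range(3):
    h=ctrl.movel(ctrl.read_position()-[0,0,.005],max_speed=.03,stop_force=18)
    print(h,ctrl.read_position()-p,ctrl.read_force())
    if h: break
a=cv2.imwrite("pics/down2.png",cv2.resize(ctrl.capture("side")[180:330,240:440],(800,600),interpolation=cv2.INTER_CUBIC))
```

```text
True [ 0.0002  0.     -0.0026] [-1.1213  0.812   6.6287]
```

View pics/down2.png

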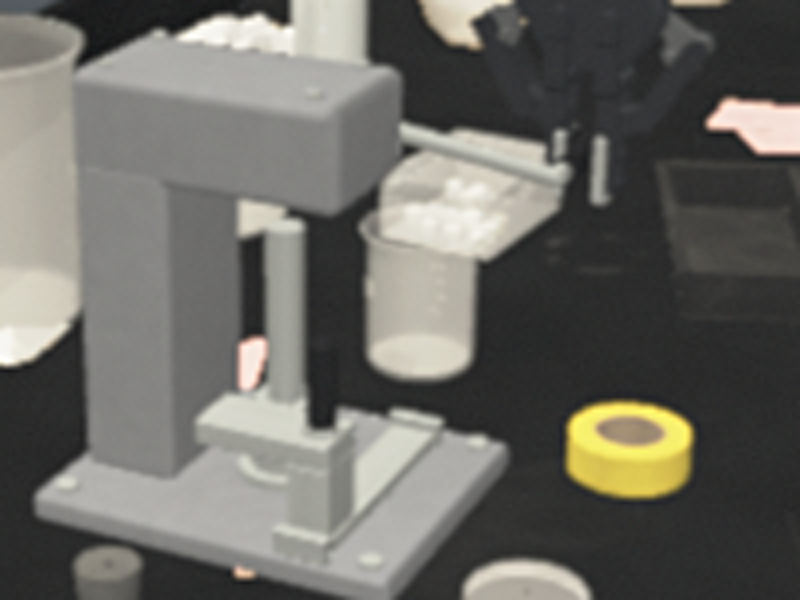

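Force rises sharply after 2.6 mm, so this is the hard stop. I'll compare the arm tip, full-image pixel (381,224), with its projection, seat it firmly, release and lift.

Run:
```python
from k import *
m=ctrl.camera_model("side");Ti=np.linalg.inv(m["extrinsics"])
def proj(P):
    c=Ti[:3,:3]@P+Ti[:3,3]; return np.array([m["fx"]*c[0]/c[2]+m["cx"],m["fy"]*c[1]/c[2]+m["cy"]])
for l in(.8,.9,1.0):
    b=bar(l);b[1]=-.062;print(l,proj(w(b)))
print(ctrl.movel(ctrl.read_position()-[0,0,.006],max_speed=.03,stop_force=15),ctrl.read_force(),ctrl.read_position()-pose(bar(1.),0,-1,"x")[0])
ctrl.sleep(.3)
ctrl.let_go()
ctrl.movel(ctrl.read_position()+[0,0,.15],max_speed=.08)
print(ctrl.read_t(),ctrl.read_force())
a=ctrl.capture("side")[180:330,240:440]; b=ctrl.capture("top")[160:310,285:485]
cv2.imwrite("pics/fin.png",np.hstack([cv2.resize(x,(400,300),interpolation=cv2.INTER_CUBIC) for x in(a,b)]))
```

```text
0.8 [380.2312 212.1678]
0.9 [380.0759 217.6792]
1.0 [379.3751 223.0449]
True [-2.8525  1.1249  7.4566] [-0.0008  0.0001 -0.0078]
20.4833 [-0.5046 -0.2576 -0.778 ]
```

View pics/fin.png

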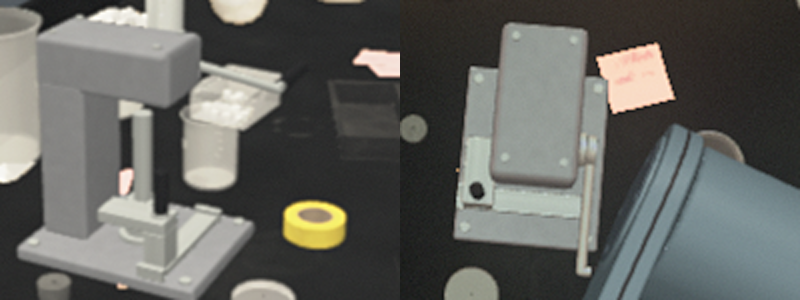

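After the release the arm tip is still at (282,88) in the crop, full-image pixel (381,224). That matches the projection for lever = 1.0, (379,223). The stop is out and the tape roll, petri dish and bung look unmoved, so I'm handing in.

```bash
python3 -c "
from bench import ctrl
print(ctrl.finish_job())"
```

```text
the job is handed in; nothing more can be done
None
```

The job is handed in, with no verdict returned: the stop is out at about 57 mm, the lever is down at about 1.0 rad by the last side image, and the gripper is open and lifted clear. Plunger travel was not measured directly, and the arm hid the beaker in the last top view.

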